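Press the slicing insert flush into the mandoline

ROBOT

A 7-joint arm with a two-finger parallel gripper is mounted at the origin on a cart in front of the work surface, level with it; the furniture and walls round the work are solid. World frame = base frame: x ahead of the robot, y to its left, z up, the work surface at z = 0. Lengths are in m, angles in degrees, forces in N, time in s.
With the tool pointing down it reaches from about 0.425 to 0.875 m from the base axis. Payload 4.7 kg.
Tool frame: the origin (TCP) lies between the finger pads; the fingertips stand env.finger_overhang ahead of it and the grasp point (between the pads) lies 5 mm behind it (env.finger_overhang is the distance from the TCP to the fingertips, in m); z points along the fingers, y is the line along which they close (so a half turn about z gives the same grasp; the last joint's range is limited). The gripper opens to 87 mm and grips with 3 to 60 N. Pads are 19 mm wide; open, the fingers measure 117 mm over their backs; the gripper's body (75 mm by 190 mm) begins 51 mm behind the grasp point.
Start: joints at [77.24, 18.392, -4.016, 83.108, 1.295, 78.541, -3.26], TCP at [0.152, -0.632, 0.237] pointing down, gripper open.
Joint ranges: [-163.93, 163.93], [-17.29, 119.83], [-79.2, 71.16], [3.27, 140.29], [-89.18, 269.18], [5.43, 117.66], [-154.24, 154.24]. Speed limits (degrees/s): [147.25, 147.25, 180, 180, 180, 180, 180].

INTERFACE

Orientations are given as [roll, pitch, yaw] about the fixed x, y, z axes, in that order (R = Rz(yaw) Ry(pitch) Rx(roll)).
In Python, from cell import telemetry, eyes, env, models gives the robot as it stands. The module is installed in compiled form; this text tells all that it offers.
- The arm moves only by the tool drive_tool, never from a script. Its arguments are lists of equal length, an entry for each row: "angular": the turn, a rotation vector about the tool's x, y, z in rad, a list of three; "delta_pos": the shift along the tool's x, y, z in cm, a list of three; "gripper": the finger opening in cm, from 0 to 8.7. A call has 1 to 20 rows; each row shifts and turns the commanded pose from where the row before left it, along the tool's axes as they then stand; what a row does not reach is not made up. A row lasts 1/10 s, in which the tool goes at most 50 mm and 8.59 degrees, less where a joint would pass 70% of its speed; a pose out of reach is approached as far as the arm can. A call with a gripper value outside its range is refused whole. The fingers move at their own pace and stop on an object; "squeeze" is the grip in N (left out, the last holds). Time passes only in rows, so rows that do not move let the fingers close. It gives the time, the measured TCP pose, the force, the opening and the grip force at its end, in the units of the state.
- telemetry.get_obs(): the state, without advancing time (a new reading comes with each control period).
- eyes.read_camera(name): name is "scene" or "side" or "wrist"; returns a dict with "pixels" (480x640x3 uint8, red, green, blue), "mtx" (3x3 intrinsics, pixels), "origin" and "orientation" of the camera in the world. Camera axes: x right, y down, z forward; pixel columns grow to the right and rows downward; lengths in m; the calibration is good to about 2 mm. A picture is of the moment at which its call begins. There is no depth.
- env.sign_off(): hands the job in; it is judged then, once.
Trained networks look in a picture, given as the dict that the camera call returned (one of the last four; its "shot" number tells which), for a name from the list of things; names that differ only in an ending like _2 or _b are one class to them, and where a whole thing is asked for, a point or a joint stands for the part that bears it (a point fixed in the world has none). Each returns a list of dicts, best first, with "p" (0 to 1); they miss things now and then, are a little off and sometimes report something else, mostly with a low value. They report only what shows in the picture. A call takes as long as a camera call.
- models.search_frame(picture, target): "centre" ([column, row] in pixels, amid what is visible of it).
- models.cut_out(picture, target): "pixels" (480x640 bool, what is visible of it) and "centre" ([column, row] in pixels, amid what is visible of it).
The state is a dict: "time_s": time; "qpos": joint angles; "joint_velocities": joint speeds; "effort": joint torques, N m; "tool_pos": TCP position; "tool_rot": TCP orientation; "force": force on the tool from outside, world axes, zero at the start; "wrist_torque": the same for the moment, N m; "grip_width": finger opening in m; "grasp_force": force on a finger pad.
Only numpy, scipy, OpenCV 4.12 (cv2) and the standard library are available. Lean on these libraries where they do the work, as an engineer would, in place of code of your own. Each camera call takes 0.05 s, during which the arm holds its last target. There are 200 camera calls.

TASK

Get the mandoline ready for slicing: fit the slicing insert (the one with the single straight blade, not the one with the rows of studs) into the recess of its sloping deck and press it home past both spring catches, so that it sits flush with the deck all over, and let go. Press gently - lean on it no harder than it takes - and leave the grating insert, the salt shaker, the spice jar, the tin and the garlic where they stand.

Things in the scene. Friction and masses are not known exactly. Their poses are not given: they have to be found in the camera images.
- slicer_deck: sloping aluminium deck of the mandoline fixed on the worktop, 257 mm long, 168 mm wide, 32 mm thick, on feet and two rear legs. Origin: centre of its recess's mouth, in the plane of the deck's top, 90 mm above the worktop. x points up the slope, away from the robot, 24 degrees above level; y across, to the left; z out of the deck, leaning 24 degrees to the robot. Black side rims stand 3 mm proud
- recess_floor (a point): centre of the flat floor of the deck's recess, 26 mm under the mouth. The recess is a straight rectangular pocket, 61 mm along the deck's x, 123 mm along its y, 26 mm deep. It lies across the middle of the deck: the deck reaches 136 mm down the slope and 121 mm up from its centre, black end caps included
- catch_l (a joint): how far (m) the left catch is pushed back: 0 standing out, limit 0.0055. A round sprung ball in the middle of the recess's end wall at deck y = +61.5 mm, 11 mm below the mouth, 4.5 mm out of the wall. An insert laid in the recess comes to rest on both catches, 11 to 14 mm proud of the deck; each end then takes about 2 to 10 N, square to the deck, to pass its catch
- catch_r (a joint): the same for the right catch, in the end wall at deck y = -61.5 mm. One end can go down before the other. Once an end is fully down its catch springs out again into the groove in that end, and the value returns near 0. More than 90 N between insert and slicer (all contacts added up) is too hard; on the hard floor the push rises fast, so press slowly and stop at 10 to 20 N
- slicing_insert: the insert to fit: loose grey block 58 (x) x 120 (y) x 26 mm, 0.1 to 0.2 kg, one straight steel blade strip 12 mm wide lengthwise on a black field on its top. Origin: centre of its underside, z up. Lies flat, top up, left or right of the slicer. Foot tapered over the lowest 8 mm (4 mm at each end, 2 mm at each long side); long sides plain. Fits either way round, its y along the deck's y
- slicing_insert_top (a point): centre of the top face of the slicing insert, 26 mm above its origin. Fully home it coincides with the deck's origin: underside on the recess floor, top level with the deck. Each end has a groove from 9.5 to 20.5 mm above the underside for the catches
- grating_insert: the other insert, to be left alone: same grey block, same size, but its top carries three rows of six small steel studs. Origin: centre of its underside. It lies flat on the other side of the slicer.
- salt_shaker: salt shaker, 44 mm across, 90 mm tall, standing to the left behind the inserts; origin at the centre of its foot. To be left alone
- spice_jar: spice jar with a screw cap, 46 mm across, 105 mm tall, standing to the right behind the inserts; origin at the centre of its foot. To be left alone
- food_tin: food tin, 75 mm across, 58 mm tall, at the left behind the shaker; origin at the centre of its foot. To be left alone
- garlic: garlic bulb, 56 mm, at the right behind; origin at its underside. To be left alone

How it is judged (in metres and radians):
At the end, for the whole second after the job is handed in: The slicing insert lies in the slicer's recess, top up, its top centre within 2 mm of the deck's plane and within 4 mm of the recess centre, tilted no more than 2 degrees (0.035 rad) against the deck and turned no more than 0.06 rad, at rest (z of slicing_insert_top in the frame of slicer_deck between -0.002 and 0.002 m and distance between slicing_insert_top and slicer_deck below 0.004 m and angle between the z axis of slicing_insert and the z axis of slicer_deck, either way round below 0.035 rad and angle between slicing_insert's own z axis and vertical below 1 rad and angle between the y axis of slicing_insert and the y axis of slicer_deck, either way round below 0.06 rad and linear speed of slicing_insert below 0.01 m/s); the robot touches nothing.
It fails at once if the slicing insert is pressed on the slicer with more than 90 N in all (contact force between slicing_insert and slicer_deck above 90 N).
It fails at once if the grating insert is moved more than 15 mm (distance of grating_insert from where it was at the start of the episode above 0.015 m).
It fails at once if the salt shaker, spice jar, tin or garlic is moved more than 25 mm (distance of any of salt_shaker, spice_jar, food_tin, garlic from where it was at the start of the episode above 0.025 m).
It also fails if it takes over 54 s, if anything falls off the work surface, if the arm or the gripper's body presses on something with over 40 N, if the wrist force passes 120 N, or if a joint passes its speed limit or range.

## Working session

There is one attempt and no reset: what is moved stays moved. The work goes in short steps, Python scripts to look and compute and a tool call to move; the robot and the scene stay as the last step left them, time stands still between calls to the robot, and variables do not carry over. Pictures are saved under pics/ and viewed, at most 10 in all, crops included, and the job is handed in when it is done.

Besides the shell and the picture viewer there is one more tool, called after "Request:" as name(argument=value, ...), one argument or row to a line, values as JSON. drive_tool: Moves the arm, as the interface text tells. Its arguments: {"type":"object","properties":{"angular":{"type":"array","items":{"type":"array","items":{"type":"number"}}},"delta_pos":{"type":"array","items":{"type":"array","items":{"type":"number"}}},"gripper":{"type":"array","items":{"type":"number"}},"squeeze":{"type":"number"}},"required":["angular","delta_pos","gripper"]}

```bash
mkdir -p pics; cat > h.py <<'E'
import numpy as np, cv2
from scipy.spatial.transform import Rotation as R
from cell import telemetry, eyes, env, models
def shot(name,fn=None):
    p=eyes.read_camera(name)
    if fn: cv2.imwrite('pics/'+fn,p['pixels'][:,:,::-1])
    return p
def rot(o):
    o=np.array(o,float)
    if o.shape==(3,3): return o
    if o.size==4: return R.from_quat(o).as_matrix()
    return R.from_euler('xyz',o,degrees=True).as_matrix()
def ray(p,uv):
    return np.array(p['origin']),rot(p['orientation'])@np.linalg.inv(p['mtx'])@np.array([uv[0],uv[1],1.])
def onz(p,uv,z):
    o,d=ray(p,uv); return o+d*(z-o[2])/d[2]
def proj(p,X):
    c=(np.array(X)-np.array(p['origin']))@rot(p['orientation']); q=c@np.array(p['mtx']).T
    return q[...,:2]/q[...,2:]
E
python3 - <<'E'
from h import *
print(telemetry.get_obs(), env.finger_overhang)
for n in ['scene','side','wrist']:
    p=shot(n,n+'0.png'); print(n,p['origin'],p['orientation'],p['mtx'])
    for t in ['slicing_insert','grating_insert','slicer_deck']:
        print(t,[(r['p'],r['centre'],onz(p,r['centre'],.026 if 'ins' in t else .09).round(3)) for r in models.search_frame(p,t)][:3])
a=cv2.imread('pics/scene0.png');b=cv2.imread('pics/side0.png')
cv2.imwrite('pics/both.png',cv2.resize(np.vstack([a,b]),(450,600)) if 0 else np.hstack([cv2.resize(a,(400,300)),cv2.resize(b,(400,300))]))
E
```

```text
{'time_s': 0.0, 'qpos': array([77.24002059, 18.43929093, -4.01619395, 83.17276476,  1.29492743,
       78.54129566, -3.25880907]), 'joint_velocities': array([-0.00701559,  0.06951825,  0.01498809,  0.03425448, -0.01772809,
        0.0288417 , -0.00080674]), 'effort': array([ 2.34663767e-04, -4.91280055e+01, -4.03398843e-01, -3.12523627e+01,
       -6.38661487e-02,  4.38180612e-02,  1.80907282e-04]), 'tool_pos': array([ 0.15232656, -0.6313703 ,  0.23547769]), 'tool_rot': array([-1.79891888e+02,  5.39436028e-03,  1.35714919e+01]), 'force': array([-0.49385301, -0.30016069, -0.27801631]), 'wrist_torque': array([-0.03840725,  0.00860656, -0.04387657]), 'grasp_force': 0.0, 'grip_width': 0.08716493685911499} 0.014
scene [ 0.1492719  -0.69926127  1.04950705] [-139.22503116    0.43748798  -34.36795001] [[566.22491174   0.         325.82717873]
 [  0.         566.22491174 241.49165044]
 [  0.           0.           1.        ]]
slicing_insert [(0.84, [224.9, 199.5], array([0.509, 0.298, 0.026]))]
grating_insert [(0.71, [368.1, 357.1], array([ 0.537, -0.271,  0.026]))]
slicer_deck [(0.8, [307.9, 231.5], array([0.594, 0.036, 0.09 ]))]
side [0.61855597 1.28253587 0.61439979] [-112.73198165   -0.46678212  179.02029253] [[556.9313329    0.         327.94391062]
 [  0.         556.9313329  239.92624505]
 [  0.           0.           1.        ]]
slicing_insert [(0.81, [365.9, 329.2], array([0.522, 0.335, 0.026]))]
grating_insert [(0.8, [344.2, 223.9], array([ 0.54 , -0.244,  0.026])), (0.62, [285.2, 210.0], array([ 0.719, -0.364,  0.026]))]
slicer_deck [(0.7, [319.1, 248.9], array([0.615, 0.086, 0.09 ]))]
wrist [ 0.22234968 -0.61569771  0.38442697] [ 1.64785731e+02  4.84381641e-02 -7.64783829e+01] [[419.21219147   0.         321.85746701]
 [  0.         419.21219147 239.06054214]
 [  0.           0.           1.        ]]
slicing_insert []
grating_insert []
slicer_deck []
```

View pics/scene0.png

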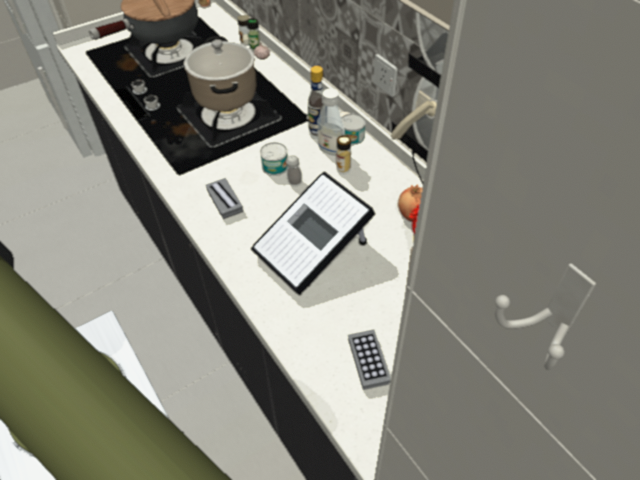

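View pics/side0.png

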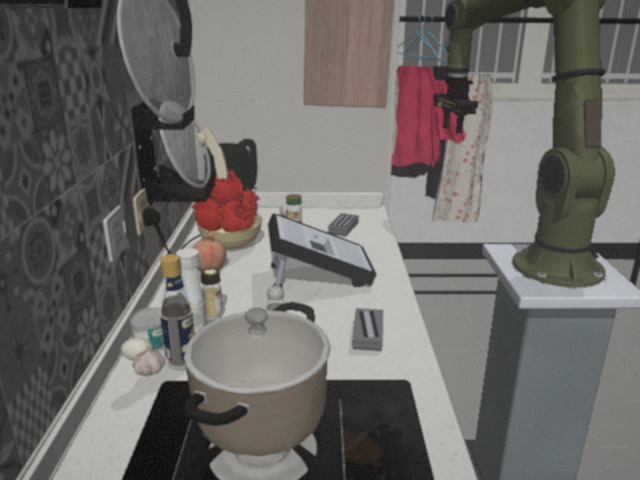

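The slicing insert is the left block (scene 225,199), and the grater is on the right (368,357). The deck is between them with its recess at (312,228). Next I'll fit box models to the masks.

```bash
cat >> h.py <<'E'
from scipy.optimize import minimize
def box(x0,x1,y0,y1,z0,z1): return np.array([[x,y,z] for x in(x0,x1) for y in(y0,y1) for z in(z0,z1)])
INS=box(-.029,.029,-.06,.06,0,.026); DECK=box(-.136,.121,-.084,.084,-.032,.002)
TILT=R.from_euler('y',-24,degrees=True).as_matrix()
def pose_ins(q): return R.from_euler('z',q[2]).as_matrix(), np.array([q[0],q[1],0])
def pose_deck(q): return R.from_euler('z',q[2]).as_matrix()@TILT, np.array([q[0],q[1],.09])
def render(p,V,Rm,t):
    m=np.zeros((480,640),np.uint8); q=proj(p,V@Rm.T+t)
    cv2.fillConvexPoly(m,np.round(cv2.convexHull(q.astype(np.float32))*16).astype(np.int32),1,shift=4); return m>0
def mask(p,name,mn=.3):
    r=models.cut_out(p,name); return (r[0]['pixels'],r[0]['p'],r[0]['centre']) if r and r[0]['p']>mn else None
def fit(pm,V,pose,q0,use_blur=True):
    B=[cv2.GaussianBlur(m.astype(np.float32),(0,0),1.5) for _,m in pm]
    def c(q):
        Rm,t=pose(q); s=0
        for (p,m),b in zip(pm,B):
            r=cv2.GaussianBlur(render(p,V,Rm,t).astype(np.float32),(0,0),1.5); s+=((r-b)**2).sum()/max(b.sum(),1)
        return s
    best=None
    for dy in np.radians([-30,-15,0,15,30]):
        sim=np.array([[q0[0],q0[1],q0[2]+dy]]*4)+np.array([[0,0,0],[.02,0,0],[0,.02,0],[0,0,.2]])
        r=minimize(c,sim[0],method='Nelder-Mead',options=dict(initial_simplex=sim,xatol=1e-4,fatol=1e-5))
        if best is None or r.fun<best.fun: best=r
    return best.x,best.fun
E
python3 - <<'E'
from h import *
P={n:shot(n) for n in ['scene','side']}
for t,V,f,q0 in [('slicing_insert',INS,pose_ins,(.51,.30,0)),('grating_insert',INS,pose_ins,(.537,-.271,0)),('slicer_deck',DECK,pose_deck,(.59,.03,0))]:
    ms={n:mask(P[n],t) for n in P}
    print(t,{n:(m[1],m[2],m[0].sum()) for n,m in ms.items() if m})
    for k in (['scene'],['side'],['scene','side']):
        if all(ms[n] for n in k):
            q,e=fit([(P[n],ms[n][0]) for n in k],V,f,q0); print(k,q[:2].round(4),np.degrees(q[2]).round(1),round(e,3))
for n in ['salt_shaker','spice_jar','food_tin','garlic']:
    for c in P: print(n,c,[(r['p'],onz(P[c],r['centre'],.045).round(3)) for r in models.search_frame(P[c],n)][:1])
print(onz(P['side'],(385,200),0),onz(P['scene'],(365,470),0),onz(P['scene'],(380,470),0))
E
```

```text
slicing_insert {'scene': (0.75, [226.1, 198.6], np.int64(930)), 'side': (0.59, [363.7, 329.7], np.int64(1183))}
['scene'] [0.5145 0.32  ] -7.8 0.015
['side'] [0.5163 0.308 ] -6.5 0.019
['scene', 'side'] [0.5153 0.3122] -7.8 0.079
grating_insert {'scene': (0.55, [369.0, 358.6], np.int64(1650)), 'side': (0.78, [341.8, 224.4], np.int64(494))}
['scene'] [ 0.5401 -0.2675] -22.6 0.028
['side'] [ 0.5417 -0.2846] -18.5 0.016
['scene', 'side'] [ 0.5413 -0.2691] -20.1 0.109
slicer_deck {'scene': (0.59, [311.2, 231.4], np.int64(7680)), 'side': (0.71, [320.2, 244.7], np.int64(3892))}
['scene'] [0.6089 0.0458] 6.4 0.004
['side'] [0.6141 0.0363] 7.4 0.005
['scene', 'side'] [0.6097 0.044 ] 8.0 0.028
salt_shaker scene [(0.8, array([0.693, 0.267, 0.045]))]
salt_shaker side []
spice_jar scene []
spice_jar side [(0.89, array([ 0.69 , -0.357,  0.045]))]
food_tin scene [(0.9, array([0.68 , 0.341, 0.045]))]
food_tin side [(0.7, array([ 0.541, -0.197,  0.045]))]
garlic scene []
garlic side [(0.44, array([ 0.717, -0.317,  0.045]))]
[ 0.38529762 -0.54090353  0.        ] [ 0.4029011  -0.44014146  0.        ] [ 0.42531541 -0.45555611  0.        ]
```

```bash
cat >> h.py <<'E'
import json
def plan(wps,step=.045,ang=7,cur=None):
    """wps: list of (pos, Rmat)"""
    o=telemetry.get_obs(); p,Rm=(np.array(o['tool_pos']),rot(o['tool_rot'])) if cur is None else cur
    A=[];D=[]
    for q,S in wps:
        q=np.array(q); w=R.from_matrix(Rm.T@S).as_rotvec()
        n=max(1,int(np.ceil(max(np.linalg.norm(q-p)/step,np.degrees(np.linalg.norm(w))/ang))))
        d0=(q-p)/n
        for i in range(n):
            goal=p+ (q-p)/(n-i); wr=R.from_matrix(Rm.T@S).as_rotvec()/(n-i)
            d=np.round(Rm.T@(goal-p)*100,2); a=np.round(wr,3)
            A.append(a.tolist());D.append(d.tolist()); p=p+Rm@d/100; Rm=Rm@R.from_rotvec(a).as_matrix()
    print(len(A));print(json.dumps(A));print(json.dumps(D)); return p,Rm
def down(yaw): return rot([180,0,yaw])
E
python3 - <<'E'
from h import *
plan([((.27,-.42,.29),down(30)),((.45,-.15,.29),down(55)),((.47,.05,.27),down(75)),((.49,.25,.22),down(82))])
E
```

```text
24
[[-0.0, 0.0, -0.048], [-0.0, 0.0, -0.048], [-0.0, 0.0, -0.048], [-0.0, 0.0, -0.048], [-0.0, 0.0, -0.047], [-0.0, 0.0, -0.048], [-0.0, 0.0, -0.055], [-0.0, 0.0, -0.054], [-0.0, 0.0, -0.055], [-0.0, 0.0, -0.054], [-0.0, 0.0, -0.055], [-0.0, 0.0, -0.054], [-0.0, 0.0, -0.055], [-0.0, 0.0, -0.054], [-0.0, 0.0, -0.07], [-0.0, 0.0, -0.07], [-0.0, 0.0, -0.07], [-0.0, 0.0, -0.07], [-0.0, 0.0, -0.069], [-0.0, 0.0, -0.024], [-0.0, 0.0, -0.025], [-0.0, 0.0, -0.024], [-0.0, 0.0, -0.025], [-0.0, 0.0, -0.024]]
[[2.73, -2.97, -0.89], [2.87, -2.84, -0.89], [3.01, -2.7, -0.89], [3.13, -2.55, -0.89], [3.25, -2.4, -0.89], [3.36, -2.23, -0.9], [3.64, -1.8, 0.0], [3.73, -1.59, 0.0], [3.81, -1.39, 0.0], [3.88, -1.18, 0.0], [3.94, -0.97, 0.0], [3.98, -0.75, 0.0], [4.02, -0.54, 0.0], [4.05, -0.31, 0.0], [3.51, -1.97, 0.4], [3.63, -1.72, 0.4], [3.75, -1.46, 0.4], [3.84, -1.19, 0.4], [3.9, -0.92, 0.4], [3.97, -0.65, 1.0], [3.98, -0.55, 1.0], [4.0, -0.45, 1.0], [4.0, -0.36, 1.0], [4.01, -0.26, 1.0]]
```

Request:
drive_tool(
  angular=[
    [0, 0, -0.048],
    [0, 0, -0.048],
    [0, 0, -0.048],
    [0, 0, -0.048],
    [0, 0, -0.047],
    [0, 0, -0.048],
    [0, 0, -0.055],
    [0, 0, -0.054],
    [0, 0, -0.055],
    [0, 0, -0.054],
    [0, 0, -0.055],
    [0, 0, -0.054],
    [0, 0, -0.055],
    [0, 0, -0.054],
  ],
  delta_pos=[
    [2.73, -2.97, -0.89],
    [2.87, -2.84, -0.89],
    [3.01, -2.7, -0.89],
    [3.13, -2.55, -0.89],
    [3.25, -2.4, -0.89],
    [3.36, -2.23, -0.9],
    [3.64, -1.8, 0],
    [3.73, -1.59, 0],
    [3.81, -1.39, 0],
    [3.88, -1.18, 0],
    [3.94, -0.97, 0],
    [3.98, -0.75, 0],
    [4.02, -0.54, 0],
    [4.05, -0.31, 0],
  ],
  gripper=[8.7, 8.7, 8.7, 8.7, 8.7, 8.7, 8.7, 8.7, 8.7, 8.7, 8.7, 8.7, 8.7, 8.7],
)

```text
time_s: 2.8
tool_pos: [0.4507, -0.1485, 0.2904]
tool_rot: [179.9, 0.0, 55.1]
force: [1.1, -0.3, -0.9]
grip_width: 0.087
grasp_force: 0.0
```

Request:
drive_tool(
  angular=[
    [0, 0, -0.07],
    [0, 0, -0.07],
    [0, 0, -0.07],
    [0, 0, -0.07],
    [0, 0, -0.069],
    [0, 0, 0],
  ],
  delta_pos=[
    [3.51, -1.97, 0.4],
    [3.63, -1.72, 0.4],
    [3.75, -1.46, 0.4],
    [3.84, -1.19, 0.4],
    [3.9, -0.92, 0.4],
    [0, 0, 0],
  ],
  gripper=[8.7, 8.7, 8.7, 8.7, 8.7, 8.7],
)

```text
time_s: 3.4
tool_pos: [0.4695, 0.0567, 0.2702]
tool_rot: [180.0, -0.1, 75.6]
force: [1.0, -0.2, 0.4]
grip_width: 0.0868
grasp_force: 0.0
```

```bash
python3 - <<'E'
from h import *
p=shot('wrist','w1.png'); np.save('w1.npy',p,allow_pickle=True)
m=mask(p,'slicer_deck'); print(m and (m[1],m[2],m[0].sum()))
for t in ['slicing_insert','grating_insert']: print(t,[(r['p'],r['centre']) for r in models.search_frame(p,t)])
E
```

```text
(0.74, [504.7, 181.5], np.int64(62602))
slicing_insert []
grating_insert []
```

Request:
drive_tool(
  angular=[
    [0, 0, -0.024],
    [0, 0, -0.025],
    [0, 0, -0.024],
    [0, 0, -0.025],
    [0, 0, -0.024],
    [0, 0, 0],
  ],
  delta_pos=[
    [3.97, -0.65, 1.0],
    [3.98, -0.55, 1.0],
    [4.0, -0.45, 1.0],
    [4.0, -0.36, 1.0],
    [4.01, -0.26, 1.0],
    [0, 0, 0],
  ],
  gripper=[8.7, 8.7, 8.7, 8.7, 8.7, 8.7],
)

```text
time_s: 4.2
tool_pos: [0.4884, 0.2543, 0.2184]
tool_rot: [-179.7, -0.2, 82.3]
force: [-0.2, 0.7, -0.5]
grip_width: 0.0873
grasp_force: 0.0
```

```bash
python3 - <<'E'
from h import *
p=shot('wrist','w2.png')
m=mask(p,'slicing_insert'); print(m and (m[1],m[2],m[0].sum()))
if m:
    print(fit([(p,m[0])],INS,pose_ins,(.515,.31,-.13)))
a=cv2.imread('pics/w1.png');b=cv2.imread('pics/w2.png')
cv2.imwrite('pics/w12.png',np.hstack([cv2.resize(a,(400,300)),cv2.resize(b,(400,300))]))
print(telemetry.get_obs()['tool_pos'],p['origin'])
E
```

```text
(0.77, [347.9, 130.6], np.int64(11518))
(array([ 0.51429852,  0.31454925, -0.11922913]), np.float64(0.0037979576736688614))
[0.49016564 0.24927639 0.21927636] [0.49880451 0.32409907 0.36663793]
```

View pics/w12.png

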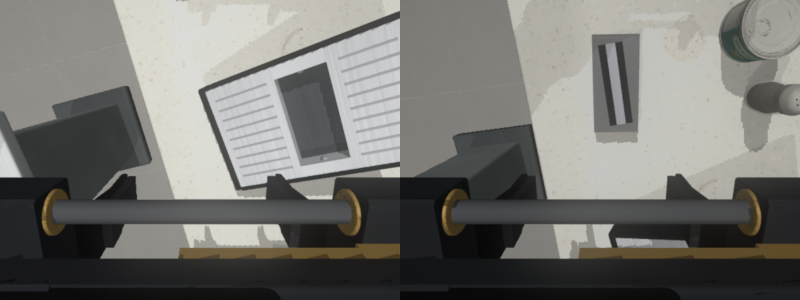

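Left half: the deck, with recess corners (full resolution) near (435,122), (528,101), (560,251) and (480,266). Right half: the slicing insert at about (346,136), clear of its neighbours. Next I'll refine the deck from those corners and plan the grasp.

```bash
python3 - <<'E'
from h import *
from scipy.optimize import least_squares
p=np.load('w1.npy',allow_pickle=True).item()
g=cv2.cvtColor(p['pixels'],cv2.COLOR_RGB2GRAY)
c=np.array([[435,122],[528,101],[560,251],[480,266]],np.float32)
s=cv2.cornerSubPix(g,c.copy().reshape(-1,1,2),(7,7),(-1,-1),(3,50,.01)).reshape(-1,2); print(s.round(1).tolist())
q0=[.6097,.044,np.radians(7.5)]
M=np.array([[x,y,0] for x,y in((-.0305,.0615),(.0305,.0615),(.0305,-.0615),(-.0305,-.0615))])
def f(q,s): Rm,t=pose_deck(q); return (proj(p,M@Rm.T+t)-s).ravel()
print(f(q0,0*s).reshape(4,2).round(0).tolist())
for k in (s,c):
    r=least_squares(f,q0,args=(k,)); print(r.x,np.degrees(r.x[2]),r.fun.round(1))
im=p['pixels'][60:300,380:640,::-1]; 
cv2.imwrite('pics/rec.png',cv2.resize(im,None,fx=2.4,fy=2.4,interpolation=cv2.INTER_CUBIC))
plan([((.5145,.3145,.12),down(83.2)),((.5145,.3145,.033),down(83.2))])
E
```

```text
[[438.8999938964844, 127.9000015258789], [521.2999877929688, 98.5999984741211], [560.2999877929688, 251.1999969482422], [480.6000061035156, 265.70001220703125]]
[[436.0, 128.0], [520.0, 98.0], [560.0, 251.0], [480.0, 266.0]]
[0.61055742 0.0437998  0.12122233] 6.945528042779714 [-1.  -0.3  0.5 -0.2  0.4  0.4  0.   0.3]
[0.61100606 0.04434745 0.0959241 ] 5.496045901584626 [ 5.1  3.1 -3.3 -3.4 -0.6  1.3 -0.9 -0.9]
5
[[-0.001, 0.0, -0.007], [-0.0, 0.0, -0.007], [-0.001, 0.0, -0.008], [0.0, 0.0, 0.0], [0.0, 0.0, 0.0]]
[[2.27, 0.5, 3.31], [2.26, 0.52, 3.31], [2.26, 0.54, 3.3], [0.0, -0.0, 4.35], [0.01, -0.01, 4.35]]
```

View pics/rec.png

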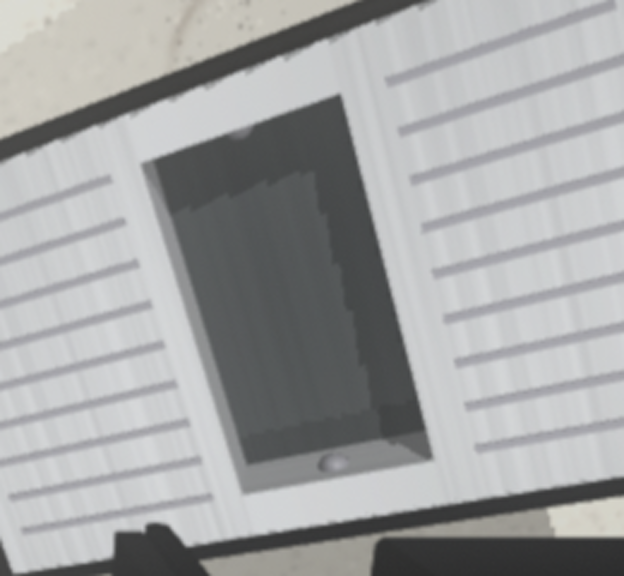

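The crop shows the empty recess with both catch balls, and its corners agree with the sub-pixel fit (crop 143,160 / 341,95 / 432,459 / 244,493). Now I'll move over the insert and down.

Request:
drive_tool(
  angular=[
    [0, 0, -0.007],
    [0, 0, -0.007],
    [0, 0, -0.008],
    [0, 0, 0],
    [0, 0, 0],
    [0, 0, 0],
    [0, 0, 0],
  ],
  delta_pos=[
    [2.27, 0.5, 3.3],
    [2.26, 0.52, 3.3],
    [2.26, 0.54, 3.3],
    [0, 0, 2.5],
    [0, 0, 2.5],
    [0, 0, 2],
    [0, 0, 0],
  ],
  gripper=[8.7, 8.7, 8.7, 8.7, 8.7, 8.7, 8.7],
)

```text
time_s: 5.0
tool_pos: [0.5145, 0.3105, 0.0482]
tool_rot: [-179.8, 0.3, 83.0]
force: [-0.1, -0.6, 0.1]
grip_width: 0.087
grasp_force: 0.0
```

```bash
python3 - <<'E'
from h import *
p=shot('wrist','w3.png')
m=mask(p,'slicing_insert'); print(m and (m[1],m[2],m[0].sum()))
o=telemetry.get_obs();print(o['tool_pos'],o['tool_rot'],o['time_s'])
plan([((.5145,.3145,.031),down(83.2))])
E
```

```text
(0.75, [322.4, 245.4], np.int64(29872))
[0.51584275 0.3130578  0.05152722] [1.79952113e+02 6.09956696e-02 8.30491697e+01] 5.1
1
[[0.001, 0.001, -0.003]]
[[0.13, -0.15, 2.05]]
```

View pics/w3.png

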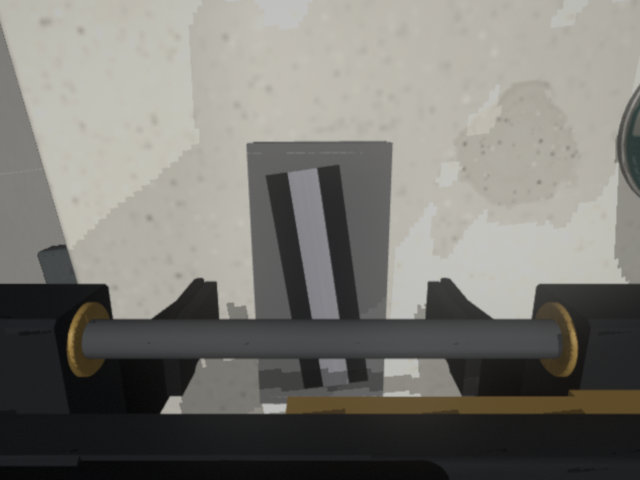

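The insert (top edge at row 142, cols 248–392) is centred between the fingers and square to them. Descending and gripping.

Request:
drive_tool(
  angular=[
    [0, 0, 0],
    [0, 0, 0],
    [0, 0, 0],
    [0, 0, 0],
    [0, 0, 0],
    [0, 0, 0],
    [0, 0, 0],
    [0, 0, 0],
    [0, 0, 0],
    [0, 0, 0],
  ],
  delta_pos=[
    [0.1, 0, 1],
    [0, 0, 1],
    [0, 0, 0],
    [0, 0, 0],
    [0, 0, 0],
    [0, 0, 0],
    [0, 0, 0],
    [0, 0, 0],
    [0, 0, 0],
    [0, 0, 0],
  ],
  gripper=[8.7, 8.7, 8.7, 5, 5, 5, 5, 5, 5, 5],
  squeeze=20,
)

```text
time_s: 6.1
tool_pos: [0.5147, 0.3162, 0.0312]
tool_rot: [180.0, -0.0, 83.2]
force: [0.1, 0.1, 0.6]
grip_width: 0.0574
grasp_force: 20.0
```

```bash
python3 - <<'E'
from h import *
p=shot('wrist','w4.png')
m=mask(p,'slicing_insert'); print(m and (m[1],m[2],m[0].sum()))
O=[]
for i in range(4): p2=shot('wrist'); o=telemetry.get_obs(); O.append(np.r_[o['tool_pos'],o['tool_rot']])
print(np.array(O).round(4))
print(o['grip_width'],o['grasp_force'],o['force'],p['origin'])
g=cv2.cvtColor(p['pixels'],cv2.COLOR_RGB2GRAY)
print(g[125:200:1,270].tolist(),g[125:200,370].tolist())
print(onz(p,(320,142),.026))
E
```

```text
(0.87, [322.6, 254.5], np.int64(30090))
[[ 5.147000e-01  3.162000e-01  3.120000e-02  1.799846e+02 -5.200000e-03
   8.324400e+01]
 [ 5.147000e-01  3.162000e-01  3.120000e-02  1.799896e+02 -2.300000e-03
   8.323730e+01]
 [ 5.147000e-01  3.162000e-01  3.120000e-02  1.799913e+02 -2.800000e-03
   8.324360e+01]
 [ 5.147000e-01  3.162000e-01  3.120000e-02  1.799866e+02 -3.500000e-03
   8.324180e+01]]
0.057960260282735016 20.00019460916519 [-1.03817991  0.29957986  2.09732484] [0.52331121 0.38673612 0.17921391]
[208, 206, 207, 206, 206, 205, 205, 204, 204, 204, 204, 204, 204, 204, 204, 204, 203, 203, 202, 202, 202, 202, 202, 202, 203, 204, 204, 204, 204, 204, 205, 203, 181, 138, 112, 100, 94, 105, 109, 109, 109, 109, 109, 108, 108, 109, 114, 116, 110, 108, 108, 107, 107, 107, 108, 107, 108, 107, 107, 107, 108, 106, 107, 106, 106, 106, 107, 105, 106, 95, 71, 55, 52, 52, 52] [202, 202, 201, 201, 200, 201, 200, 201, 200, 200, 199, 198, 197, 195, 194, 195, 194, 194, 194, 194, 193, 194, 194, 196, 196, 198, 199, 199, 199, 199, 199, 196, 176, 136, 113, 102, 99, 109, 111, 110, 110, 110, 110, 110, 109, 111, 117, 120, 112, 109, 109, 107, 108, 107, 107, 107, 108, 108, 107, 107, 106, 106, 106, 107, 107, 106, 106, 106, 105, 106, 106, 106, 105, 105, 105]
[0.52199863 0.38111926 0.026     ]
```

```bash
cat >> h.py <<'E'
DQ=np.array([.6106,.0438,np.radians(6.95)])
DR,DO=pose_deck(DQ)
TR=np.column_stack([DR[:,1],DR[:,0],-DR[:,2]])
def dk(x,y,z): return DO+DR@np.array([x,y,z])
def show():
    o=telemetry.get_obs(); print('TCP in deck mm',((o['tool_pos']-DO)@DR*1000).round(1),'rot err',np.degrees(R.from_matrix(TR.T@rot(o['tool_rot'])).as_rotvec()).round(2),'F deck',(o['force']@DR).round(1),'t',o['time_s'],'grip',o['grip_width'],o['grasp_force'])
E
python3 - <<'E'
from h import *
p=shot('wrist')
o=telemetry.get_obs(); c=np.array(o['tool_pos'])
Rm=rot(o['tool_rot'])
for u in (270,320,370):
    e=onz(p,(u,161.7),.026); print((Rm.T@(e-c)*1000).round(1))
dx=np.mean([(Rm.T@(onz(p,(u,161.7),.026)-c))[0] for u in (270,320,370)])-.06; print('dx',dx)
plan([(c+[0,0,.13],Rm),(dk(0,-dx,.105),TR),(dk(0,-dx,.035),TR)],ang=5)
E
```

```text
[ 58.4 -18.4   5.2]
[58.4 -0.4  5.2]
[58.4 17.6  5.2]
dx -0.001614332952252294
12
[[0.0, 0.0, 0.0], [0.0, 0.0, 0.0], [0.0, 0.0, 0.0], [-0.06, 0.007, -0.034], [-0.059, 0.007, -0.034], [-0.06, 0.007, -0.034], [-0.059, 0.007, -0.033], [-0.06, 0.007, -0.034], [-0.059, 0.007, -0.033], [-0.06, 0.008, -0.034], [0.0, -0.0, 0.0], [0.0, -0.0, 0.0]]
[[0.0, 0.0, -4.33], [0.0, 0.0, -4.33], [0.0, 0.0, -4.34], [-3.83, 1.22, -0.35], [-3.86, 1.11, -0.31], [-3.9, 1.0, -0.28], [-3.93, 0.88, -0.25], [-3.95, 0.76, -0.22], [-3.97, 0.64, -0.21], [-3.99, 0.52, -0.21], [0.0, -0.0, 3.5], [0.0, -0.0, 3.5]]
```

Request:
drive_tool(
  angular=[
    [0, 0, 0],
    [0, 0, 0],
    [0, 0, 0],
    [0, 0, 0],
    [0, 0, 0],
    [-0.06, 0.007, -0.034],
    [-0.06, 0.007, -0.034],
    [-0.06, 0.007, -0.034],
    [-0.059, 0.007, -0.033],
    [-0.06, 0.007, -0.034],
    [-0.059, 0.007, -0.033],
    [-0.06, 0.008, -0.034],
    [0, 0, 0],
    [0, 0, 0],
    [0, 0, 0],
    [0, 0, 0],
  ],
  delta_pos=[
    [0, 0, -1],
    [0, 0, -3],
    [0, 0, -3],
    [0, 0, -3],
    [0, 0, -3],
    [-3.83, 1.22, -0.35],
    [-3.86, 1.11, -0.31],
    [-3.9, 1.0, -0.28],
    [-3.93, 0.88, -0.25],
    [-3.95, 0.76, -0.22],
    [-3.97, 0.64, -0.21],
    [-3.99, 0.52, -0.21],
    [0, 0, 2.5],
    [0, 0, 2.5],
    [0, 0, 1.5],
    [0, 0, 0],
  ],
  gripper=[5, 5, 5, 5, 5, 5, 5, 5, 5, 5, 5, 5, 5, 5, 5, 5],
)

```text
time_s: 8.05
tool_pos: [0.5926, 0.0436, 0.1242]
tool_rot: [156.2, -0.1, 97.0]
force: [-0.7, 0.7, -1.4]
grip_width: 0.0577
grasp_force: 20.0
```

```bash
python3 - <<'E'
from h import *
p=shot('wrist'); p=shot('wrist'); show()
p=shot('wrist','w5.png'); q=shot('scene')
cv2.imwrite('pics/v5.png',np.hstack([cv2.resize(p['pixels'],(480,360)),cv2.resize(q['pixels'][150:310,200:400],(320,256)).repeat(1,0) if 0 else cv2.copyMakeBorder(cv2.resize(q['pixels'][150:310,220:380],(320,320)),0,40,0,0,0)])[:,:,::-1])
plan([(dk(0,.0016,.0285),TR)])
E
```

```text
TCP in deck mm [-0.3  2.  40.1] rot err [-0.01  0.03 -0.06] F deck [-0.2 -0.1 -0.7] t 8.15 grip 0.05754725814132232 19.999937117099762
1
[[0.002, 0.001, 0.001]]
[[-0.01, -0.07, 1.23]]
```

View pics/v5.png

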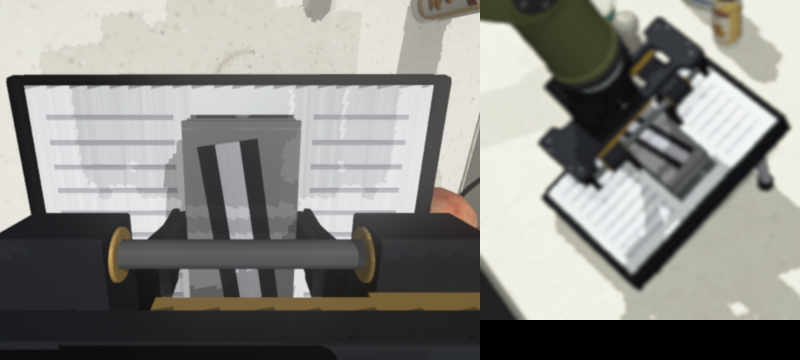

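The wrist view shows the insert squarely above the recess (recess end visible at 240,118), parallel to the deck. Lowering in small steps.

Request:
drive_tool(
  angular=[
    [0, 0, 0],
    [0, 0, 0],
    [0, 0, 0],
    [0, 0, 0],
  ],
  delta_pos=[
    [0, 0, 0.8],
    [0, 0, 0.6],
    [0, 0, 0.2],
    [0, 0, 0],
  ],
  gripper=[5, 5, 5, 5],
)

```text
time_s: 8.65
tool_pos: [0.6006, 0.0442, 0.1119]
tool_rot: [156.0, 0.0, 97.0]
force: [0.2, -0.2, -1.7]
grip_width: 0.0577
grasp_force: 20.0
```

```bash
python3 -c "
from h import *
shot('wrist');show()"
```

```text
TCP in deck mm [ 0.1  1.6 24.1] rot err [-0.06 -0.01 -0.04] F deck [ 0.6  0.8 -1.4] t 8.7 grip 0.057568458184779035 19.999741315841675
```

Request:
drive_tool(
  angular=[
    [0, 0, 0],
    [0, 0, 0],
    [0, 0, 0],
  ],
  delta_pos=[
    [0, 0, 0.2],
    [0, 0, 0.2],
    [0, 0, 0],
  ],
  gripper=[5, 5, 5],
)

```text
time_s: 9.0
tool_pos: [0.6023, 0.0443, 0.108]
tool_rot: [156.0, 0.0, 97.0]
force: [-0.1, -0.9, -1.2]
grip_width: 0.0575
grasp_force: 20.0
```

```bash
python3 -c "
from h import *
shot('wrist');show()"
```

```text
TCP in deck mm [-0.1  1.6 19.8] rot err [-0.04 -0.   -0.03] F deck [-0.2 -0.7 -1.9] t 9.05 grip 0.05753343018029336 19.99978244304657
```

Request:
drive_tool(
  angular=[
    [0, 0, 0],
    [0, 0, 0],
    [0, 0, 0],
    [0, 0, 0],
  ],
  delta_pos=[
    [0, 0, 0.1],
    [0, 0, 0.1],
    [0, 0, 0.1],
    [0, 0, 0],
  ],
  gripper=[5, 5, 5, 5],
)

```text
time_s: 9.45
tool_pos: [0.6039, 0.0446, 0.1057]
tool_rot: [155.9, 0.0, 97.0]
force: [-0.6, -0.1, -0.0]
grip_width: 0.0576
grasp_force: 20.0
```

```bash
python3 -c "
from h import *
shot('wrist');show()"
```

```text
TCP in deck mm [ 0.4  1.5 17. ] rot err [-0.11 -0.   -0.03] F deck [-1.  -0.1  0.2] t 9.5 grip 0.05755003743079209 19.999884366989136
```

Request:
drive_tool(
  angular=[
    [0, 0, 0],
    [0, 0, 0],
    [0, 0, 0],
    [0, 0, 0],
    [0, 0, 0],
    [0, 0, 0],
    [0, 0, 0],
    [0, 0, 0],
    [0, 0, 0],
  ],
  delta_pos=[
    [0, 0, 0],
    [0, 0, 0],
    [0, 0, 0],
    [0, 0, 0],
    [0, 0, 0],
    [0, 0, -2],
    [0, 0, -3],
    [0, 0, -3],
    [0, 0, 0],
  ],
  gripper=[6.5, 8.0, 8.5, 8.5, 8.5, 8.5, 8.5, 8.5, 8.5],
)

```text
time_s: 10.4
tool_pos: [0.5729, 0.0403, 0.1827]
tool_rot: [155.6, 0.3, 96.9]
force: [1.3, -0.4, 0.6]
grip_width: 0.0854
grasp_force: 0.0
```

```bash
python3 - <<'E'
from h import *
p=shot('wrist','w6.png'); show(); q=shot('scene'); print(telemetry.get_obs()['qpos'])
cv2.imwrite('pics/v6.png',np.hstack([cv2.resize(p['pixels'],(480,360)),cv2.copyMakeBorder(cv2.resize(q['pixels'][150:310,220:380],(320,320)),0,40,0,0,0)])[:,:,::-1])
TR2=TR@R.from_euler('z',90,degrees=True).as_matrix()
print((TR2.T@DR).round(2))
plan([(dk(0,0,.06),TR2)],ang=6)
E
```

```text
TCP in deck mm [ 1.7  0.7 98.5] rot err [-0.27 -0.23 -0.05] F deck [-0.3 -0.1 -0.5] t 10.45 grip 0.08501600013610007 0.0
[ 51.60027123  -5.43263494 -54.88162923 117.76309464  -8.25879928
  41.46779946   7.88650234]
[[ 1.  0. -0.]
 [ 0. -1.  0.]
 [-0.  0. -1.]]
16
[[0.0, 0.0, 0.098], [0.0, 0.0, 0.098], [0.0, -0.0, 0.098], [0.0, -0.0, 0.098], [0.0, -0.0, 0.098], [0.0, -0.0, 0.098], [0.0, -0.0, 0.098], [0.0, -0.0, 0.098], [0.0, -0.0, 0.098], [0.0, -0.0, 0.098], [0.001, -0.0, 0.099], [0.0, -0.0, 0.098], [0.0, -0.0, 0.099], [0.001, -0.0, 0.098], [0.0, -0.001, 0.099], [0.001, -0.0, 0.098]]
[[-0.01, -0.0, 0.23], [-0.01, -0.0, 0.23], [-0.0, -0.0, 0.23], [-0.01, -0.0, 0.23], [-0.01, -0.0, 0.23], [-0.0, -0.0, 0.24], [-0.01, -0.0, 0.23], [-0.0, 0.0, 0.24], [-0.01, 0.0, 0.23], [-0.0, 0.0, 0.24], [-0.01, 0.0, 0.23], [-0.0, 0.0, 0.24], [-0.0, 0.0, 0.23], [-0.01, 0.01, 0.24], [-0.0, 0.01, 0.23], [-0.01, 0.0, 0.24]]
```

View pics/v6.png

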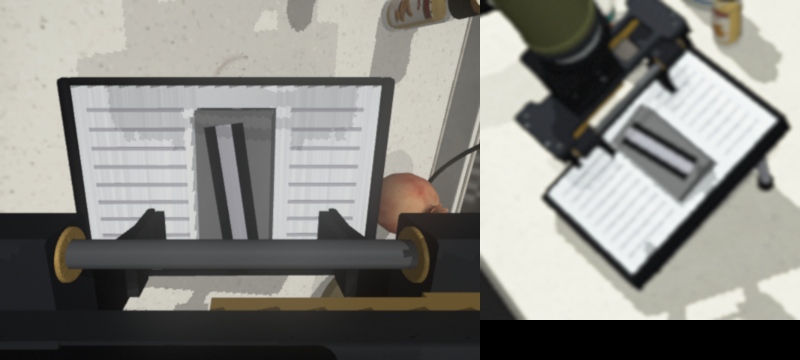

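Insert rests evenly on both catches, aligned in the recess (wrist 235,175). Now close the fingers and move in above its centre.

Request:
drive_tool(
  angular=[
    [0, 0, 0],
    [0, 0, 0],
    [0, 0, 0],
    [0, 0, 0],
    [0, 0, 0],
    [0, 0, 0],
    [0, 0, 0],
  ],
  delta_pos=[
    [0, 0, 0],
    [0, 0, 0],
    [-0.1, 0, 2],
    [0, 0, 2],
    [0, 0, 2],
    [0, 0, 0.5],
    [0, 0, 0],
  ],
  gripper=[0, 0, 0, 0, 0, 0, 0],
)

```text
time_s: 11.2
tool_pos: [0.597, 0.0435, 0.1178]
tool_rot: [156.1, -0.1, 97.0]
force: [0.5, 0.2, 0.3]
grip_width: 0.0368
grasp_force: 0.0
```

```bash
python3 -c "
from h import *
shot('wrist');shot('wrist');show();print(telemetry.get_obs()['qpos'].round(1))"
```

```text
TCP in deck mm [ 0.1  0.9 32.1] rot err [-0.04  0.03 -0.04] F deck [-0.1 -0.3 -0.1] t 11.3 grip 0.029154963572711242 0.0
[ 49.    6.9 -57.4 118.1  10.3  34.4  -7.2]
```

Request:
drive_tool(
  angular=[
    [0, 0, 0],
    [0, 0, 0],
    [0, 0, 0],
    [0, 0, 0],
    [0, 0, 0],
  ],
  delta_pos=[
    [1.8, 0, 0],
    [1.8, 0, 0],
    [0, 0, 0.3],
    [0, 0, 0.2],
    [0, 0, 0],
  ],
  gripper=[0, 0, 0, 0, 0],
)

```text
time_s: 11.8
tool_pos: [0.5954, 0.0775, 0.1146]
tool_rot: [156.0, 0.1, 96.9]
force: [0.3, 0.5, -0.3]
grip_width: 0.0007
grasp_force: 0.1
```

```bash
python3 -c "
from h import *
shot('wrist');show()"
```

```text
TCP in deck mm [-0.  35.3 26.9] rot err [-0.05 -0.06  0.04] F deck [ 0.  -0.   0.4] t 11.85 grip 0.00045768717569236183 0.03643552747234935
```

Request:
drive_tool(
  angular=[
    [0, 0, 0],
    [0, 0, 0],
    [0, 0, 0],
  ],
  delta_pos=[
    [0, 0, 0.1],
    [0, 0, 0.1],
    [0, 0, 0],
  ],
  gripper=[0, 0, 0],
)

```text
time_s: 12.15
tool_pos: [0.5967, 0.0783, 0.1131]
tool_rot: [155.9, 0.0, 96.9]
force: [1.3, 0.6, 1.9]
grip_width: 0.0004
grasp_force: 0.7
```

```bash
python3 -c "
from h import *
shot('wrist');show()"
```

```text
TCP in deck mm [ 0.3 36.1 25. ] rot err [-0.09 -0.02 -0.  ] F deck [ 1.2 -0.3  1.8] t 12.2 grip 0.0004765756858482031 0.8133448334410787
```

Contact at about 25 mm. Pressing on, 1 mm per row.

Request:
drive_tool(
  angular=[
    [0, 0, 0],
    [0, 0, 0],
    [0, 0, 0],
    [0, 0, 0],
  ],
  delta_pos=[
    [0, 0, 0.1],
    [0, 0, 0.1],
    [0, 0, 0.1],
    [0, 0, 0],
  ],
  gripper=[0, 0, 0, 0],
)

```text
time_s: 12.6
tool_pos: [0.5972, 0.0791, 0.1098]
tool_rot: [156.0, 0.0, 97.0]
force: [0.3, -0.2, 1.7]
grip_width: 0.0008
grasp_force: 1.0
```

```bash
python3 -c "
from h import *
shot('wrist');show()"
```

```text
TCP in deck mm [-0.4 36.7 21.7] rot err [-0.02  0.01 -0.03] F deck [ 1.7 -1.3  2.2] t 12.65 grip 0.0002699477583899228 0.9252872892238884
```

Request:
drive_tool(
  angular=[
    [0, 0, 0],
    [0, 0, 0],
    [0, 0, 0],
    [0, 0, 0],
  ],
  delta_pos=[
    [0, 0, 0.1],
    [0, 0, 0.1],
    [0, 0, 0.1],
    [0, 0, 0],
  ],
  gripper=[0, 0, 0, 0],
)

```text
time_s: 13.05
tool_pos: [0.5978, 0.0791, 0.1065]
tool_rot: [156.0, 0.0, 97.0]
force: [0.3, 0.5, -0.3]
grip_width: 0.0006
grasp_force: 0.0
```

```bash
python3 -c "
from h import *
shot('wrist');show()"
```

```text
TCP in deck mm [-0.8 36.6 18.6] rot err [ 0.02  0.01 -0.03] F deck [ 0.5 -0.6  0.2] t 13.1 grip 0.0004043582999133102 0.0
```

The left end has gone past its catch (force fell to 0). Lifting clear and moving to the right end.

Request:
drive_tool(
  angular=[
    [0, 0, 0],
    [0, 0, 0],
    [0, 0, 0],
    [0, 0, 0],
    [0, 0, 0],
    [0, 0, 0],
    [0, 0, 0],
  ],
  delta_pos=[
    [0, 0, -1.3],
    [-3.7, 0.05, 0],
    [-3.7, 0, 0],
    [0, 0, 0.5],
    [0, 0, 0.2],
    [0, 0, 0.1],
    [0, 0, 0],
  ],
  gripper=[0, 0, 0, 0, 0, 0, 0],
)

```text
time_s: 13.8
tool_pos: [0.6057, 0.007, 0.112]
tool_rot: [156.0, 0.0, 97.1]
force: [0.7, 0.0, -1.0]
grip_width: 0.0006
grasp_force: 0.1
```

```bash
python3 -c "
from h import *
shot('wrist');show()"
```

```text
TCP in deck mm [  0.5 -35.8  23.9] rot err [-0.05  0.07 -0.15] F deck [-0.1 -0.2 -0.4] t 13.85 grip 0.00012188144995837439 0.038117031790534384
```

Request:
drive_tool(
  angular=[
    [0, 0, 0],
    [0, 0, 0],
    [0, 0, 0],
    [0, 0, 0],
  ],
  delta_pos=[
    [0, 0, 0.1],
    [0, 0, 0.1],
    [0, 0, 0.1],
    [0, 0, 0],
  ],
  gripper=[0, 0, 0, 0],
)

```text
time_s: 14.25
tool_pos: [0.6071, 0.0059, 0.1092]
tool_rot: [156.0, 0.0, 97.0]
force: [0.3, -0.4, -0.4]
grip_width: 0.0005
grasp_force: 0.1
```

```bash
python3 -c "
from h import *
shot('wrist');show()"
```

```text
TCP in deck mm [  0.3 -37.5  20.8] rot err [-0.04 -0.01 -0.04] F deck [-0.2 -0.4 -1.2] t 14.3 grip 0.00046298363818501594 0.053874322771036987
```

Request:
drive_tool(
  angular=[
    [0, 0, 0],
    [0, 0, 0],
    [0, 0, 0],
    [0, 0, 0],
  ],
  delta_pos=[
    [0, 0, 0.1],
    [0, 0, 0.1],
    [0, 0, 0.1],
    [0, 0, 0],
  ],
  gripper=[0, 0, 0, 0],
)

```text
time_s: 14.7
tool_pos: [0.6083, 0.0056, 0.1064]
tool_rot: [156.0, 0.0, 97.0]
force: [-0.2, 0.4, 0.7]
grip_width: 0.0004
grasp_force: 0.0
```

```bash
python3 - <<'E'
from h import *
p=shot('wrist','w7.png'); show(); q=shot('scene')
cv2.imwrite('pics/v7.png',np.hstack([cv2.resize(p['pixels'],(480,360)),cv2.copyMakeBorder(cv2.resize(q['pixels'][150:310,220:380],(320,320)),0,40,0,0,0)])[:,:,::-1])
E
```

```text
TCP in deck mm [  0.4 -37.6  17.8] rot err [-0.05 -0.01 -0.02] F deck [-0.   0.5  0.5] t 14.75 grip 0.00033130773848336417 0.0
```

View pics/v7.png

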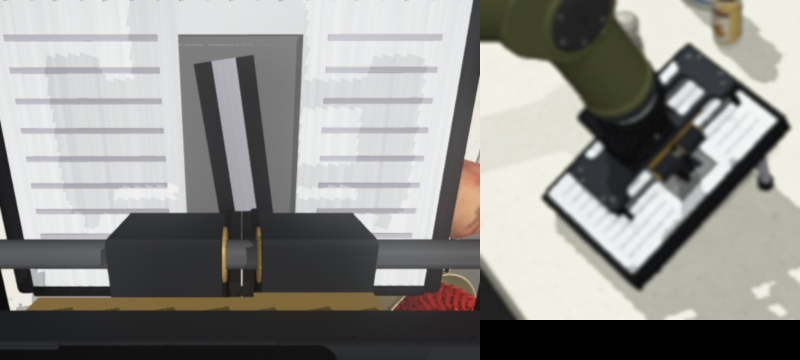

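The left end (240,40 in view) looks flush, and there is no contact yet at the right. Continuing slowly.

Request:
drive_tool(
  angular=[
    [0, 0, 0],
    [0, 0, 0],
    [0, 0, 0],
    [0, 0, 0],
  ],
  delta_pos=[
    [0, 0, 0.1],
    [0, 0, 0.1],
    [0, 0, 0.05],
    [0, 0, 0],
  ],
  gripper=[0, 0, 0, 0],
)

```text
time_s: 15.2
tool_pos: [0.6093, 0.0059, 0.1042]
tool_rot: [156.0, 0.0, 97.0]
force: [0.5, 0.1, 0.6]
grip_width: 0.0003
grasp_force: 0.0
```

```bash
python3 -c "
from h import *
shot('wrist');show()"
```

```text
TCP in deck mm [  0.5 -37.5  15.4] rot err [-0.05 -0.   -0.03] F deck [ 0.1 -0.5  0.2] t 15.25 grip 0.0005698995232240207 0.0
```

Request:
drive_tool(
  angular=[
    [0, 0, 0],
    [0, 0, 0],
  ],
  delta_pos=[
    [0, 0, 0.07],
    [0, 0, 0],
  ],
  gripper=[0, 0],
)

```text
time_s: 15.45
tool_pos: [0.6096, 0.0059, 0.1036]
tool_rot: [155.9, 0.0, 97.0]
force: [-0.8, -0.8, -0.2]
grip_width: 0.0005
grasp_force: 0.0
```

```bash
python3 -c "
from h import *
shot('wrist');show()"
```

```text
TCP in deck mm [  0.5 -37.5  14.7] rot err [-0.05 -0.01 -0.03] F deck [-0.2 -0.6 -0.6] t 15.5 grip 0.000518472991755039 0.0
```

Request:
drive_tool(
  angular=[
    [0, 0, 0],
    [0, 0, 0],
    [0, 0, 0],
  ],
  delta_pos=[
    [0, 0, 0.05],
    [0, 0, 0.05],
    [0, 0, 0],
  ],
  gripper=[0, 0, 0],
)

```text
time_s: 15.8
tool_pos: [0.6098, 0.0059, 0.1034]
tool_rot: [156.0, 0.1, 97.0]
force: [-9.1, -0.6, 10.4]
grip_width: 0.0003
grasp_force: 7.0
```

```bash
python3 -c "
from h import *
shot('wrist');show()"
```

```text
TCP in deck mm [  0.6 -37.5  14.4] rot err [ 0.   -0.06 -0.05] F deck [-2.7  0.9 14.3] t 15.85 grip 0.00022894639986703266 6.858584247529507
```

Request:
drive_tool(
  angular=[
    [0, 0, 0],
    [0, 0, 0],
  ],
  delta_pos=[
    [0, 0, 0.05],
    [0, 0, 0],
  ],
  gripper=[0, 0],
)

```text
time_s: 16.05
tool_pos: [0.6099, 0.006, 0.1034]
tool_rot: [156.0, 0.1, 97.0]
force: [-14.3, -0.9, 19.5]
grip_width: 0.0002
grasp_force: 11.3
```

```bash
python3 -c "
from h import *
shot('wrist');show()"
```

```text
TCP in deck mm [  0.6 -37.5  14.4] rot err [ 0.04 -0.1  -0.07] F deck [-5.5  0.2 21.7] t 16.1 grip 0.0007179171634632861 11.229617223143578
```

Right end is hard on the floor at 14.4 mm (flush). Now checking the left end the same way.

Request:
drive_tool(
  angular=[
    [0, 0, 0],
    [0, 0, 0],
    [0, 0, 0],
    [0, 0, 0],
    [0, 0, 0],
    [0, 0, 0],
  ],
  delta_pos=[
    [0, 0, -1.12],
    [3.7, 0, 0],
    [3.7, 0, 0],
    [0, 0, 0.7],
    [0, 0, 0.2],
    [0, 0, 0],
  ],
  gripper=[0, 0, 0, 0, 0, 0],
)

```text
time_s: 16.7
tool_pos: [0.6002, 0.0788, 0.1038]
tool_rot: [156.0, 0.0, 96.9]
force: [0.2, 0.0, 0.2]
grip_width: -0.0001
grasp_force: 0.0
```

```bash
python3 -c "
from h import *
shot('wrist');show()"
```

```text
TCP in deck mm [ 0.2 35.6 15.2] rot err [-0.01 -0.03  0.05] F deck [-0.8 -0.5 -0.8] t 16.75 grip 0.0005427412860227683 0.0
```

Request:
drive_tool(
  angular=[
    [0, 0, 0],
    [0, 0, 0],
  ],
  delta_pos=[
    [0, 0, 0.06],
    [0, 0, 0],
  ],
  gripper=[0, 0],
)

```text
time_s: 16.95
tool_pos: [0.6008, 0.0785, 0.1038]
tool_rot: [155.9, 0.0, 96.9]
force: [-0.1, -0.1, -0.6]
grip_width: 0.0006
grasp_force: 0.0
```

```bash
python3 -c "
from h import *
shot('wrist');show()"
```

```text
TCP in deck mm [ 0.5 35.7 14.9] rot err [-0.06 -0.04  0.03] F deck [ 0.4  0.1 -0. ] t 17.0 grip 0.0005577553999137345 0.0
```

Request:
drive_tool(
  angular=[
    [0, 0, 0],
    [0, 0, 0],
  ],
  delta_pos=[
    [0, 0, 0.06],
    [0, 0, 0],
  ],
  gripper=[0, 0],
)

```text
time_s: 17.2
tool_pos: [0.6009, 0.0788, 0.1035]
tool_rot: [156.0, 0.1, 96.9]
force: [-2.9, -1.5, 5.0]
grip_width: 0.0007
grasp_force: 2.8
```

```bash
python3 -c "
from h import *
shot('wrist');show()"
```

```text
TCP in deck mm [ 0.6 36.  14.5] rot err [-0.04 -0.07 -0.01] F deck [-1.4 -0.9  5.8] t 17.25 grip 0.0004554051522349139 3.19798860931769
```

Request:
drive_tool(
  angular=[
    [0, 0, 0],
    [0, 0, 0],
  ],
  delta_pos=[
    [0, 0, 0.04],
    [0, 0, 0],
  ],
  gripper=[0, 0],
)

```text
time_s: 17.45
tool_pos: [0.601, 0.0789, 0.1035]
tool_rot: [156.0, 0.1, 96.9]
force: [-8.9, -2.1, 11.2]
grip_width: 0.0005
grasp_force: 7.0
```

```bash
python3 -c "
from h import *
shot('wrist');show()"
```

```text
TCP in deck mm [ 0.6 36.  14.5] rot err [-0.02 -0.11 -0.03] F deck [-2.4 -1.7 13.1] t 17.5 grip 0.0006746003992103419 6.8750180304050446
```

Both ends stop hard at the same height (14.4 and 14.5 mm), so it is flush. Retreating to check.

Request:
drive_tool(
  angular=[
    [0, 0, 0],
    [0, 0, 0],
    [0, 0, 0],
    [0, 0, 0],
    [0, 0, 0],
    [0, 0, 0],
  ],
  delta_pos=[
    [0, 0, -1],
    [0, 0, -4],
    [0, 0, -4],
    [0, 0, -3],
    [0, 0, 0],
    [0, 0, 0],
  ],
  gripper=[0, 0, 0, 0, 0, 0],
)

```text
time_s: 18.1
tool_pos: [0.5529, 0.073, 0.2124]
tool_rot: [155.9, 0.2, 96.9]
force: [0.1, 0.2, -0.7]
grip_width: 0.0007
grasp_force: 0.0
```

```bash
python3 - <<'E'
from h import *
p=shot('wrist','w8.png'); show(); q=shot('scene'); s=shot('side')
cv2.imwrite('pics/v8.png',np.hstack([cv2.resize(p['pixels'],(480,360)),cv2.copyMakeBorder(cv2.resize(s['pixels'][190:310,260:380],(320,320)),0,40,0,0,0)])[:,:,::-1])
E
```

```text
TCP in deck mm [ -0.3  36.3 132.8] rot err [-0.   -0.05 -0.03] F deck [-0.8 -0.5 -0.6] t 18.15 grip 0.0007756538659123643 0.0
```

View pics/v8.png

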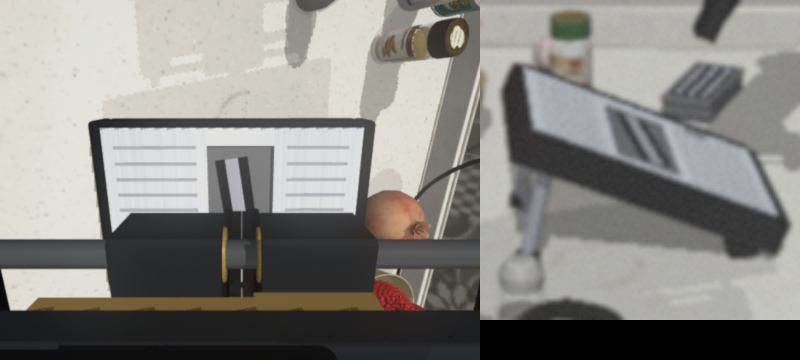

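The insert sits flush in the deck in both views (wrist 240,175; side crop 645,138), and the gripper is clear. Handing in.

```bash
python3 -c "
from cell import env
print(env.sign_off())"
```

```text
the job is handed in; nothing more can be done
None
```

The slicing insert is pressed past both catches and sits flush in the mandoline's recess; pressing peaked at about 22 N, no other object was handled, the arm is clear, and I handed the job in at about 18 s (no verdict was shown).

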